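# Seating check of capped sample tubes

### The arm

A 6-joint arm with a two-finger parallel gripper is mounted at the origin on the work surface. World frame = base frame: x ahead of the robot, y to its left, z up, the work surface at z = 0. Lengths are in m, angles in rad, forces in N, time in s.
With the tool pointing down it reaches from about 0.35 to 0.85 m from the base axis. Payload 8.1 kg.
Tool frame: the origin (TCP) lies midway between the tips of the shut fingers; the grasp point (between the pads) lies 19 mm behind it; z points along the fingers, y is the direction in which the jaws open and shut (so a half turn about z gives the same grasp; the last joint's range is limited). The gripper opens to 93 mm and grips with 3 to 60 N. Pads are 15 mm wide; open, the fingers measure 128 mm over their backs; the gripper's body (75 mm by 188 mm) begins 65 mm behind the grasp point.
Start: joints at [-1.4, 0.13, 1.488, -0, 1.523, -0.085], TCP at [0.152, -0.58, 0.219] pointing down, gripper open.
Joint ranges: [-2.96, 2.96], [-0.89, 2.26], [0.02, 2.5], [-1.34, 4.48], [0, 2.73], [-2.66, 2.66]. Speed limits (rad/s): [2.39, 2.39, 2.79, 3.14, 3.14, 3.14].

### API

Orientations are given as a rotation vector (axis times angle).
In Python, from plant import robot gives the robot as it stands. The module is installed in compiled form; this text tells all that it offers.
- The arm moves only by the shell command python3 -m pendant 'ROWS' [FORCE]. ROWS is JSON, a list of rows, each an object with "translation": the shift along the tool's x, y, z in mm, a list of three; "twist": the turn, a rotation vector about the tool's x, y, z in rad, a list of three; "grip": the opening, from -1 (shut) to 1 (fully open). A call has exactly 10 rows; each row shifts and turns the pose as measured when the row begins, along the tool's axes as they then stand; what a row does not reach is not made up. A row lasts 1/10 s, in which the tool goes at most 50 mm and 8.59 degrees, less where a joint would pass 70% of its speed; a pose out of reach is approached as far as the arm can. A call is refused whole if a number of a shift passes 50 or a number of a turn 0.15, either way. A call with a gripper value outside its range is refused whole. The fingers move at their own pace and stop on an object; FORCE is the grip in N (left out, the last holds). Time passes only in rows, so rows that do not move let the fingers close, or fill a call up. It gives the time, the measured TCP pose, the force and the opening at its end, in the units of the state.
- robot.read_state(): the state, without advancing time (a new reading comes with each control period).
- robot.read_camera(name): name is "scene" or "top" or "wrist"; returns (picture, depth): 400x640x3 uint8, red, green, blue; 400x640 float32, m along the optical axis (not along the pixel's ray), 0 where there is no reading.
- robot.camera_info(name): a dict with "vertical_fov" (degrees; the focal length in pixels is half the picture's height over the tangent of half this angle, whatever the lens; pixels are square), "cx", "cy" (the principal point, pixels), "cam_to_world" (4x4, takes a point from camera to world coordinates). Camera axes: x right, y up, looking along -z (the intrinsics and any distortion apply to the point x, -y, -z); pixel columns grow to the right and rows downward; lengths in m; the calibration is good to about 2 mm. A picture is of the moment at which its call begins: read the wrist's pose just before it. camera_info takes no time and is no camera call; for the wrist camera it gives the pose at the moment of the call.
- robot.close_job(): hands the job in, once; it reports no verdict.
The state is a dict: "t": time; "q": joint angles; "dq": joint speeds; "joint_torque": joint torques, N m; "tool_pos": TCP position; "orientation": TCP orientation; "force": force on the tool from outside, world axes, zero at the start; "wrist_torque": the same for the moment, N m; "opening": finger opening in m.
Only numpy, scipy, OpenCV 4.12 (cv2) and the standard library are available. Lean on these libraries where they do the work, as an engineer would, in place of code of your own. Each camera call takes 0.05 s, during which the arm holds its last target. There are 200 camera calls.

### The job

Check the red-capped sample tubes in the white rack for seating before they are booked in: with a fingertip touch the caps one after another, first the tallest tube, then the middle one, then the shortest, each just firmly enough that the tube dips a few millimetres on its sprung seat and comes back up. Then press the round key on the reader box down and let it go. Press gently throughout, lift nothing out of the rack, and leave the bar-shaped key, the open tubes and everything else on the bench as they are.

Things in the scene. Friction and masses are not known exactly. Their poses are not given: they have to be found in the camera images.
- rack: white plastic rack, fixed, 113 mm (its x) by 239 mm (its y), 75 mm high: 2 rows of 4 square holes 30.5 mm wide; hole centres at x = -29 or 29 mm, y = -87, -29, 29 or 87 mm. Under each hole is a sprung grey seat 20 mm above the bench. Origin at the centre of its underside, z up. Three red-capped and two open tubes stand in it, in varying holes
- tall_tube: the tallest of the three red-capped tubes: clear, 28 mm in diameter, flat red cap 34 mm in diameter and 14 mm high, 125 mm tall overall, 45 g, loose in one of the rack's holes. Origin at the centre of its underside, z up; cap top 125 mm above it and 145 mm above the bench. Pressed, it sinks on its sprung seat from about 1 N, 0.6 N per mm, to a stop at 10 mm (7 N), and springs back
- middle_tube: the middle-height one of the three red-capped tubes: clear, 28 mm in diameter, flat red cap 34 mm in diameter and 14 mm high, 105 mm tall overall, 45 g, loose in one of the rack's holes. Origin at the centre of its underside, z up; cap top 105 mm above it and 125 mm above the bench. Pressed, it sinks on its sprung seat from about 1 N, 0.6 N per mm, to a stop at 10 mm (7 N), and springs back
- short_tube: the shortest of the three red-capped tubes: clear, 28 mm in diameter, flat red cap 34 mm in diameter and 14 mm high, 85 mm tall overall, 45 g, loose in one of the rack's holes. Origin at the centre of its underside, z up; cap top 85 mm above it and 105 mm above the bench. Pressed, it sinks on its sprung seat from about 1 N, 0.6 N per mm, to a stop at 10 mm (7 N), and springs back
- reader: low white box, fixed, 120 mm (its x) by 150 mm (its y), 45 mm high; a dark display on the half at its +x, two grey keys on the half at its -x: a round key (towards its +y) and a bar-shaped key (towards its -y), 72 mm apart, each in a black surround. Origin at the centre of its underside, z up. Left or right of the rack
- round_key_top (a point): centre of the top of the round grey key, 26 mm in diameter; pressed straight down
- round_key (a joint): travel of the round key in m: 0 up, 0.009 fully down (about 6 N); it springs back when released
- bar_key_top (a point): centre of the top of the bar-shaped grey key, 36 mm (along the reader's x) by 16 mm, 19 mm above the box top; not to be pressed
- bar_key (a joint): travel of the bar-shaped key in m: 0 up, 0.005 fully down; springs back
- open_tube_a: bystander, to be left alone: open white tube without a cap, 28 mm in diameter, 75 mm tall, loose in a rack hole; origin at the centre of its underside
- open_tube_b: bystander, to be left alone: a second open white tube without a cap, the same as the first
- wash_bottle: bystander, to be left alone: white wash bottle with a bent spout, 68 mm in diameter, 195 mm tall; origin at the centre of its underside
- beaker: bystander, to be left alone: glass beaker 76 mm in diameter, 95 mm tall; origin at the centre of its underside
- spare_cap: bystander, to be left alone: a loose red tube cap lying on the bench on the rack's -x side, 34 mm in diameter, 14 mm high; origin at the centre of its underside
- pipette: bystander, to be left alone: electronic pipette lying flat along its x, about 260 mm long, 26 mm high; origin on the bench beneath the front part of its body
- calculator: bystander, to be left alone: grey pocket calculator 150 x 80 x 16 mm; origin at the centre of its underside
Mind the look-alikes: they are no part of the job. Leave any green or turquoise look-alike of the short_tube alone. What is shaped like the reader but green is not meant.

How it is judged:
On the way, in this order (a step that is already met when the one before it is completed fails the run):
1. the tallest capped tube is touched and dips at least 2 mm in its seat, the other two capped tubes standing up at rest height (contact force between tall_tube and the fingers above 0.3 N and z of tall_tube in the frame of rack below 0.018 m and z of each of middle_tube, short_tube in the frame of rack above 0.0185 m), for 0.05 s.
2. the middle-height capped tube is touched and dips at least 2 mm in its seat, the other two capped tubes standing up at rest height (contact force between middle_tube and the fingers above 0.3 N and z of middle_tube in the frame of rack below 0.018 m and z of each of tall_tube, short_tube in the frame of rack above 0.0185 m), for 0.05 s.
3. the shortest capped tube is touched and dips at least 2 mm in its seat, the other two capped tubes standing up at rest height (contact force between short_tube and the fingers above 0.3 N and z of short_tube in the frame of rack below 0.018 m and z of each of tall_tube, middle_tube in the frame of rack above 0.0185 m), for 0.05 s.
4. the round key of the reader is pressed at least 4 mm down by the fingers, with all three capped tubes back up (value of joint round_key above 0.004 m and contact force between round_key and the fingers above 0.3 N and z of each of tall_tube, middle_tube, short_tube in the frame of rack above 0.0185 m), for 0.05 s.
At the end, for the whole second after the job is handed in: All three capped tubes stand upright (within about 7 degrees) and still in their own holes, at rest height within 3 mm and within 8 mm of where they began; both keys are up (within 1.5 mm); the open tubes and the other bystanders are within 15 mm of where they began (z of tall_tube in the frame of rack between 0.017 and 0.023 m and angle between each of tall_tube, middle_tube, short_tube's own z axis and vertical below 0.12 rad and distance of each of tall_tube, middle_tube, short_tube from where it was at the start of the episode below 0.008 m and linear speed of each of tall_tube, middle_tube, short_tube below 0.02 m/s and z of middle_tube in the frame of rack between 0.017 and 0.023 m and z of short_tube in the frame of rack between 0.017 and 0.023 m and value of joint each of round_key, bar_key below 0.0015 m and distance of each of open_tube_a, open_tube_b, wash_bottle, beaker, spare_cap, pipette, calculator from where it was at the start of the episode below 0.015 m); the robot touches nothing.
It fails at once if a capped tube is lifted more than 10 mm above its seat (z of any of tall_tube, middle_tube, short_tube in the frame of rack above 0.03 m).
It fails at once if a capped tube is pressed with more than 18 N (contact force between any of tall_tube, middle_tube, short_tube and the fingers above 18 N or contact force between any of tall_tube, middle_tube, short_tube and the arm above 18 N).
It fails at once if the round key is pressed with more than 30 N (contact force between round_key and the fingers above 30 N).
It fails at once if the bar-shaped key is pressed (more than 2 mm) (value of joint bar_key above 0.002 m).
It fails at once if an open tube or another thing on the bench is moved more than 15 mm (distance of any of open_tube_a, open_tube_b, wash_bottle, beaker, spare_cap, pipette, calculator from where it was at the start of the episode above 0.015 m).
It also fails if it takes over 54 s, if anything falls off the work surface, if the arm or the gripper's body presses on something with over 40 N, if the wrist force passes 120 N, or if a joint passes its speed limit or range.

## Working session

There is one attempt and no reset: what is moved stays moved. The work goes in short steps, Python scripts to look and compute and a shell command to move; the robot and the scene stay as the last step left them, time stands still between calls to the robot, and variables do not carry over. Pictures are saved under pics/ and viewed, about 8 in all and at most 12, crops included, and the job is handed in when it is done.

```bash
mkdir -p pics; cat > h.py <<'E'
import numpy as np,cv2
from plant import robot
def shot(n,f):
    i=robot.camera_info(n); p,d=robot.read_camera(n)
    cv2.imwrite('pics/'+f+'.png',p[:,:,::-1]); np.savez('pics/'+f+'.npz',p=p,d=d,c=i['cam_to_world'],k=[200/np.tan(np.radians(i['vertical_fov']/2)),i['cx'],i['cy']])
    return i
def pt(f,u,v,z=None):
    a=np.load('pics/'+f+'.npz');F,cx,cy=a['k'];d=a['d'][int(round(v)),int(round(u))];c=a['c']
    r=np.array([(u-cx)/F,-(v-cy)/F,-1])
    if z is None: return (c@np.r_[r*d,1])[:3]
    w=c[:3,:3]@r; return c[:3,3]+w*(z-c[2,3])/w[2]
E
python3 - <<'E'
from h import *
i=shot('top','top');print(i)
i=shot('scene','scene');print(i)
s=robot.read_state();print(s['t'],s['tool_pos'],s['orientation'],s['force'],s['opening'])
E
```

```text
{'vertical_fov': 43.23115273828567, 'cx': 316.2805151144746, 'cy': 206.08876069728944, 'cam_to_world': array([[ 0.04630305,  0.97592952, -0.21311407,  0.26296693],
       [-0.99892444,  0.04471427, -0.01227168, -0.03034783],
       [-0.00244706,  0.21345307,  0.97695025,  1.50391208],
       [ 0.        ,  0.        ,  0.        ,  1.        ]])}
{'vertical_fov': 46.15384276939815, 'cx': 317.74712135785654, 'cy': 191.03873115912657, 'cam_to_world': array([[-0.6702062 , -0.5586399 ,  0.48861551,  1.20434137],
       [ 0.74194013, -0.5208689 ,  0.42216163,  0.53431084],
       [ 0.01866828,  0.64545879,  0.76356692,  1.10067239],
       [ 0.        ,  0.        ,  0.        ,  1.        ]])}
0.1 [ 0.15175252 -0.57994978  0.21769545] [-3.11429290e+00 -4.00488744e-01  1.04928149e-04] [ 0.59875649 -0.08515906 -0.03295122] 0.09329334777800559
```

View pics/top.png

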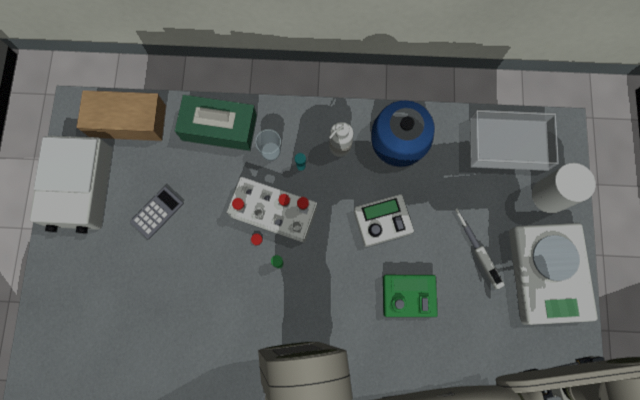

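View pics/scene.png

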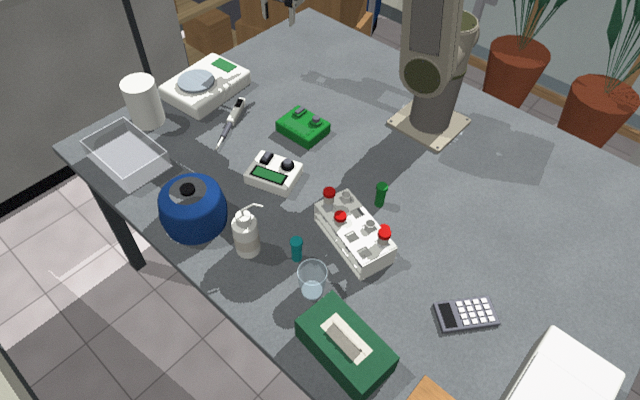

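The top view shows red caps in the rack at about (238,204), (284,200) and (303,203). The loose cap is at (257,239), and the white reader at (384,220) has its round key at (376,230). Next I measure these.

```bash
python3 - <<'E'
from h import *
for f in('top','scene'):
    a=np.load(f'pics/{f}.npz');p=a['p'].astype(int)
    m=((p[...,0]>110)&(p[...,1]<60)&(p[...,2]<60)).astype(np.uint8)
    n,l,s,c=cv2.connectedComponentsWithStats(m)
    for k in range(1,n):
        if s[k,4]>15:
            vs,us=np.where(l==k);P=np.array([pt(f,u,v) for u,v in zip(us,vs)]);h=np.percentile(P[:,2],90)
            T=P[abs(P[:,2]-h)<.006]
            print(f,c[k].round(1),s[k,4],'top',T.mean(0).round(4),h.round(4))
for u,v in[(376,230),(399,224),(384,209),(356,210),(368,244),(413,234),(401,199)]: print(u,v,pt('top',u,v).round(3))
im=cv2.imread('pics/top.png')[150:280,220:430];cv2.imwrite('pics/c1.png',cv2.resize(im,None,fx=3.8,fy=3.8,interpolation=2))
E
```

```text
top [281.9 198.8] 57 top [0.5845 0.0857 0.106 ] 0.1088
top [237.6 203.4] 97 top [0.5614 0.2076 0.1255] 0.1281
top [256.1 239. ] 95 top [0.4795 0.1636 0.0148] 0.0169
scene [328.7 192. ] 102 top [0.5736 0.0284 0.1449] 0.1473
scene [339.8 215.8] 102 top [0.5908 0.0843 0.1049] 0.1068
scene [384.3 232.1] 135 top [0.5678 0.2112 0.1248] 0.1266
376 230 [ 0.513 -0.187  0.069]
399 224 [ 0.534 -0.253  0.068]
384 209 [ 0.581 -0.212  0.048]
356 210 [ 0.576 -0.13   0.039]
368 244 [ 0.475 -0.168  0.045]
413 234 [ 0.519 -0.307 -0.004]
401 199 [ 0.614 -0.262  0.045]
```

View pics/c1.png

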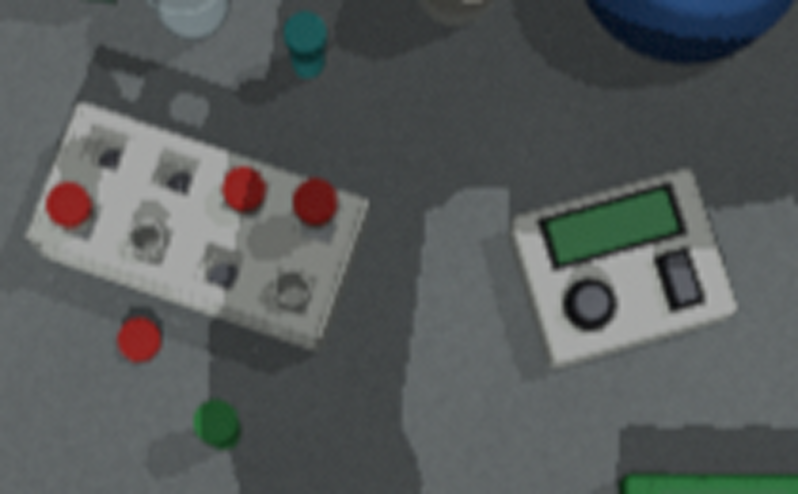

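The crop puts the tall cap at top-image (303.2,203.4), the short one at (284.2,200), the middle one at (238.2,204.2) and the round key at (375.3,230).

```bash
cat >> h.py <<'E'
from scipy.spatial.transform import Rotation as R
def to(p):
    s=robot.read_state();r=R.from_rotvec(s['orientation']);return (r.inv().apply(np.array(p)-s['tool_pos'])*1000).round(1)
def st():
    s=robot.read_state();print(s['t'],np.round(s['tool_pos'],4),np.round(s['force'],2),round(s['opening'],4),np.round(R.from_rotvec(s['orientation']).as_matrix()[:,:2].T,2).tolist())
E
python3 - <<'E'
from h import *
st()
T=pt('top',303.2,203.4,.145);S=pt('top',284.2,200,.105);M=pt('top',238.2,204.2,.125);K=pt('top',375.3,230,.064)
print(T,S,M,K); 
for a,b in((T,S),(T,M),(S,M)):print(np.linalg.norm((a-b)[:2]),np.degrees(np.arctan2(*(b-a)[[0,1]])))
for P in(T,S,M,K): print(to([P[0],P[1],.2]))
print(to([.5,-.26,.22]))
# heights along reader, around key
a=np.load('pics/top.npz')
for v in range(222,240): print(v,[round(pt('top',u,v)[2]*1000) for u in range(364,388)])
E
```

```text
0.1 [ 0.1518 -0.5799  0.2177] [ 0.6  -0.09 -0.03] 0.0933 [[0.97, 0.25, 0.0], [0.25, -0.97, -0.0]]
[0.56533682 0.02312749 0.145     ] [0.58166297 0.07921516 0.105     ] [0.55916742 0.20560094 0.125     ] [ 0.51423605 -0.18588362  0.064     ]
0.058415500488111206 16.2293687891314
0.18257771288020733 -1.93642268158466
0.12837216930042858 -10.09244961236049
[ 552.7 -478.8   18.6]
[ 582.7 -528.9   18.7]
[ 592.9 -656.9   18.9]
[ 450.4 -289.5   18.2]
[ 417.9 -221.4   -1.9]
222 [43, 47, 47, 40, 44, 45, 41, 43, 44, 47, 42, 45, 41, 42, 48, 47, 40, 49, 40, 47, 45, 42, 40, 47]
223 [49, 44, 47, 43, 45, 46, 44, 47, 46, 43, 47, 41, 45, 37, 38, 40, 44, 48, 46, 46, 52, 46, 42, 44]
224 [41, 46, 44, 43, 46, 45, 42, 43, 58, 58, 55, 59, 61, 53, 55, 47, 42, 45, 39, 44, 39, 43, 44, 47]
225 [39, 43, 46, 48, 44, 44, 46, 54, 54, 60, 55, 54, 67, 58, 54, 58, 37, 45, 47, 46, 50, 46, 46, 44]
226 [48, 43, 45, 48, 45, 50, 54, 55, 57, 68, 65, 64, 65, 75, 68, 52, 59, 45, 45, 39, 47, 43, 49, 43]
227 [44, 47, 47, 44, 45, 50, 61, 55, 68, 74, 63, 62, 73, 73, 72, 71, 57, 56, 49, 45, 42, 43, 45, 44]
228 [40, 51, 47, 47, 40
[... 488 characters left out ...]
9, 45, 45, 43, 44, 55, 57, 58, 59, 62, 70, 67, 67, 72, 72, 53, 56, 58, 45, 48, 42, 42, 45, 44]
234 [45, 45, 42, 42, 44, 50, 61, 54, 55, 53, 60, 62, 60, 53, 58, 61, 54, 60, 43, 39, 47, 43, 47, 42]
235 [44, 43, 41, 47, 45, 48, 52, 58, 60, 52, 57, 55, 52, 58, 58, 56, 54, 47, 47, 44, 44, 38, 45, 53]
236 [43, 44, 48, 43, 46, 41, 48, 52, 56, 53, 54, 58, 61, 56, 54, 58, 44, 48, 49, 47, 46, 49, 47, 43]
237 [45, 48, 46, 45, 46, 47, 42, 41, 41, 43, 55, 57, 48, 54, 43, 52, 45, 44, 41, 43, 48, 41, 47, 43]
238 [43, 43, 44, 45, 43, 46, 45, 47, 46, 43, 43, 48, 45, 43, 43, 41, 43, 44, 41, 44, 43, 52, 44, 46]
239 [43, 44, 47, 50, 49, 49, 44, 42, 43, 43, 45, 46, 47, 43, 43, 53, 44, 49, 45, 42, 40, 37, 44, 37]
```

The key top is at about 70 mm and its surround at about 56 mm, so shut fingers fit. The cap spacings match the hole grid (58.4, 182.6 and 128.4 mm). Now I shut the fingers and go above the tall tube.

```bash
python3 -m pendant '[{"translation":[20,-18,0],"twist":[0,0,0],"grip":-1},{"translation":[36,-31,0],"twist":[0,0,0],"grip":-1},{"translation":[36,-31,0],"twist":[0,0,0],"grip":-1},{"translation":[36,-31,0],"twist":[0,0,0],"grip":-1},{"translation":[36,-31,0],"twist":[0,0,0],"grip":-1},{"translation":[36,-31,0],"twist":[0,0,0],"grip":-1},{"translation":[36,-31,0],"twist":[0,0,0],"grip":-1},{"translation":[36,-31,0],"twist":[0,0,0],"grip":-1},{"translation":[36,-31,0],"twist":[0,0,0],"grip":-1},{"translation":[20,-18,0],"twist":[0,0,0],"grip":-1}]' 20; python3 - <<'E'
from h import *
st();print(to([.5653,.0231,.2]))
E
```

```text
t: 1.1
tool_pos: [0.4015, -0.2099, 0.2134]
orientation: [-3.11, -0.386, 0.003]
force: [0.5, -0.2, 0.1]
opening: 0.0176
1.1 [ 0.4015 -0.2099  0.2134] [ 0.5  -0.23  0.09] 0.0176 [[0.97, 0.24, -0.0], [0.24, -0.97, -0.01]]
[ 215.8 -185.8   14.7]
```

```bash
python3 -m pendant '[{"translation":[30,-26,0],"twist":[0,0,0],"grip":-1},{"translation":[36,-31,0],"twist":[0,0,0],"grip":-1},{"translation":[36,-31,0],"twist":[0,0,0],"grip":-1},{"translation":[36,-31,0],"twist":[0,0,0],"grip":-1},{"translation":[36,-31,0],"twist":[0,0,0],"grip":-1},{"translation":[27,-23,0],"twist":[0,0,0],"grip":-1},{"translation":[10,-8,0],"twist":[0,0,0],"grip":-1},{"translation":[0,0,0],"twist":[0,0,0],"grip":-1},{"translation":[0,0,0],"twist":[0,0,0],"grip":-1},{"translation":[0,0,0],"twist":[0,0,0],"grip":-1}]' 20; python3 - <<'E'
from h import *
st();print(to([.5653,.0231,.2]));shot('wrist','w1');shot('top','t2')
E
```

```text
t: 2.1
tool_pos: [0.5647, 0.0302, 0.2105]
orientation: [-3.109, -0.393, 0.012]
force: [-0.2, 0.4, -1.5]
opening: 0.0006
2.1 [0.5647 0.0302 0.2105] [-0.19  0.38 -1.45] 0.0006 [[0.97, 0.25, -0.01], [0.25, -0.97, -0.01]]
[-1.1  7.1 10.4]
```

View pics/w1.png

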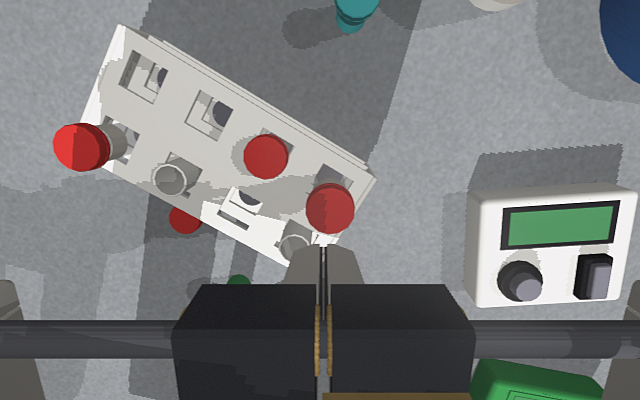

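The wrist view shows the tall cap top at (330,209), the short at (266,157), the middle at (80,147) and the key top at about (529,288).

```bash
python3 - <<'E'
from h import *
T=pt('w1',330,209,.145);S=pt('w1',266,157,.105);M=pt('w1',80,147,.125);K=pt('w1',529,288,.068)
print(T,S,M,K); 
for a,b in((T,S),(T,M),(S,M)):print(np.linalg.norm((a-b)[:2]))
print(pt('w1',330,209),pt('w1',266,157),pt('w1',80,147),pt('w1',529,288),to(T))
E
```

```text
[0.57240474 0.02750401 0.145     ] [0.58821234 0.08142482 0.105     ] [0.56652433 0.20668773 0.125     ] [ 0.5203608  -0.18391139  0.068     ]
0.056190150705012015
0.1792801760671748
0.1271265759888084
[0.57242545 0.02751017 0.14506895] [0.58795989 0.08158282 0.10372116] [0.56616711 0.20744309 0.12380876] [ 0.52117584 -0.18235141  0.07006599] [ 7.2  4.9 65.6]
```

```bash
python3 -m pendant '[{"translation":[3,2,5],"twist":[0,0,0],"grip":-1},{"translation":[3,2,10],"twist":[0,0,0],"grip":-1},{"translation":[0,0,10],"twist":[0,0,0],"grip":-1},{"translation":[0,0,10],"twist":[0,0,0],"grip":-1},{"translation":[0,0,10],"twist":[0,0,0],"grip":-1},{"translation":[0,0,6],"twist":[0,0,0],"grip":-1},{"translation":[0,0,2],"twist":[0,0,0],"grip":-1},{"translation":[0,0,0],"twist":[0,0,0],"grip":-1},{"translation":[0,0,0],"twist":[0,0,0],"grip":-1},{"translation":[0,0,0],"twist":[0,0,0],"grip":-1}]' 20; python3 - <<'E'
from h import *
st();print(to([.571,.0265,.145]))
E
```

```text
t: 3.2
tool_pos: [0.5703, 0.0252, 0.152]
orientation: [-3.11, -0.386, 0.014]
force: [-0.2, 1.0, -0.5]
opening: 0.0004
3.2 [0.5703 0.0252 0.152 ] [-0.17  1.01 -0.48] 0.0004 [[0.97, 0.24, -0.01], [0.24, -0.97, -0.01]]
[ 1.1 -1.   7. ]
```

```bash
python3 -m pendant '[{"translation":[0,0,2],"twist":[0,0,0],"grip":-1},{"translation":[0,0,2],"twist":[0,0,0],"grip":-1},{"translation":[0,0,1.5],"twist":[0,0,0],"grip":-1},{"translation":[0,0,1.5],"twist":[0,0,0],"grip":-1},{"translation":[0,0,1.5],"twist":[0,0,0],"grip":-1},{"translation":[0,0,1.5],"twist":[0,0,0],"grip":-1},{"translation":[0,0,1],"twist":[0,0,0],"grip":-1},{"translation":[0,0,0],"twist":[0,0,0],"grip":-1},{"translation":[0,0,0],"twist":[0,0,0],"grip":-1},{"translation":[0,0,0],"twist":[0,0,0],"grip":-1}]' 20; python3 - <<'E'
from h import *
st();shot('wrist','w2')
E
```

```text
t: 4.2
tool_pos: [0.572, 0.0252, 0.1428]
orientation: [-3.111, -0.387, 0.007]
force: [-0.7, -0.8, 2.1]
opening: 0.0007
4.2 [0.572  0.0252 0.1428] [-0.7  -0.76  2.06] 0.0007 [[0.97, 0.24, -0.0], [0.24, -0.97, -0.01]]
```

Contact shows up at the expected height (about 2.5 N). I press about 3 mm more.

```bash
python3 -m pendant '[{"translation":[0,0,1],"twist":[0,0,0],"grip":-1},{"translation":[0,0,1],"twist":[0,0,0],"grip":-1},{"translation":[0,0,1],"twist":[0,0,0],"grip":-1},{"translation":[0,0,1],"twist":[0,0,0],"grip":-1},{"translation":[0,0,0],"twist":[0,0,0],"grip":-1},{"translation":[0,0,0],"twist":[0,0,0],"grip":-1},{"translation":[0,0,0],"twist":[0,0,0],"grip":-1},{"translation":[0,0,0],"twist":[0,0,0],"grip":-1},{"translation":[0,0,0],"twist":[0,0,0],"grip":-1},{"translation":[0,0,0],"twist":[0,0,0],"grip":-1}]' 20; python3 - <<'E'
from h import *
st();shot('wrist','w3')
E
```

```text
t: 5.25
tool_pos: [0.5727, 0.0252, 0.1398]
orientation: [-3.111, -0.387, 0.004]
force: [-1.2, 0.5, 4.4]
opening: 0.0006
5.25 [0.5727 0.0252 0.1398] [-1.2   0.53  4.41] 0.0006 [[0.97, 0.24, -0.0], [0.24, -0.97, -0.01]]
```

View pics/w3.png

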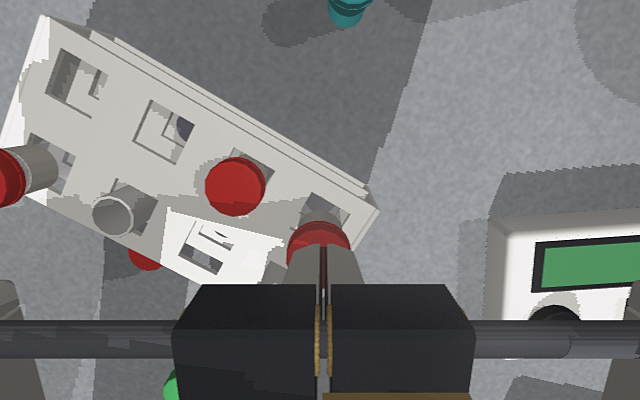

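The fingertip sits on the tall cap at about (322,248), with a reading of 4.4 N and about 5 mm of dip. I release it and go over the middle tube.

```bash
python3 -m pendant '[{"translation":[0,0,-10],"twist":[0,0,0],"grip":-1},{"translation":[0,0,-15],"twist":[0,0,0],"grip":-1},{"translation":[0,0,-15],"twist":[0,0,0],"grip":-1},{"translation":[5,-25,0],"twist":[0,0,0],"grip":-1},{"translation":[8,-38,0],"twist":[0,0,0],"grip":-1},{"translation":[8,-38,0],"twist":[0,0,0],"grip":-1},{"translation":[8,-38,0],"twist":[0,0,0],"grip":-1},{"translation":[5,-25,0],"twist":[0,0,0],"grip":-1},{"translation":[2,-8,0],"twist":[0,0,0],"grip":-1},{"translation":[0,0,0],"twist":[0,0,0],"grip":-1}]' 20; python3 - <<'E'
from h import *
st();print(to([.5655,.207,.125]));shot('wrist','w4')
E
```

```text
t: 6.3
tool_pos: [0.5677, 0.2058, 0.1933]
orientation: [-3.111, -0.382, -0.007]
force: [-0.2, -0.7, -0.1]
opening: 0.0001
6.3 [0.5677 0.2058 0.1933] [-0.17 -0.7  -0.12] 0.0001 [[0.97, 0.24, 0.01], [0.24, -0.97, -0.01]]
[-2.2 -1.2 68.3]
```

View pics/w4.png

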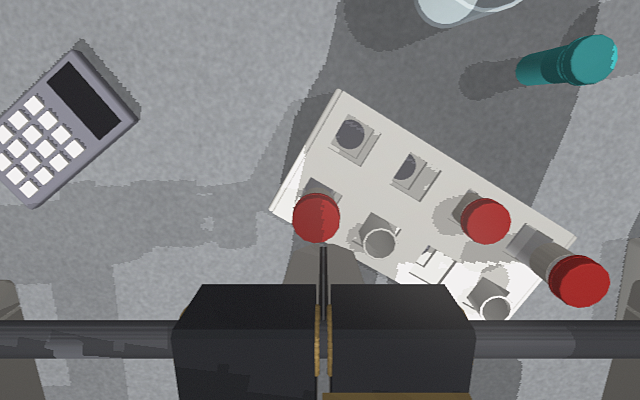

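The middle cap top is at (316,217), the short at (485,221) and the tall at (582,281), all standing. I descend and check the position.

```bash
python3 -m pendant '[{"translation":[0,0,5],"twist":[0,0,0],"grip":-1},{"translation":[0,0,10],"twist":[0,0,0],"grip":-1},{"translation":[0,0,12],"twist":[0,0,0],"grip":-1},{"translation":[0,0,12],"twist":[0,0,0],"grip":-1},{"translation":[0,0,10],"twist":[0,0,0],"grip":-1},{"translation":[0,0,6],"twist":[0,0,0],"grip":-1},{"translation":[0,0,1],"twist":[0,0,0],"grip":-1},{"translation":[0,0,0],"twist":[0,0,0],"grip":-1},{"translation":[0,0,0],"twist":[0,0,0],"grip":-1},{"translation":[0,0,0],"twist":[0,0,0],"grip":-1}]' 20; python3 - <<'E'
from h import *
st();M=pt('w4',316,217,.125);print(M,pt('w4',316,217),to(M),pt('w4',485,221,.105),pt('w4',582,281,.145),pt('w4',582,281))
E
```

```text
t: 7.35
tool_pos: [0.5678, 0.1998, 0.1307]
orientation: [-3.114, -0.372, -0.002]
force: [-0.3, -0.4, 0.2]
opening: 0.0003
7.35 [0.5678 0.1998 0.1307] [-0.26 -0.36  0.18] 0.0003 [[0.97, 0.24, 0.0], [0.24, -0.97, -0.01]]
[0.56745807 0.21086004 0.125     ] [0.5670206  0.21078913 0.12363882] [  2.2 -10.8   5.7] [0.58862395 0.08688707 0.105     ] [0.57346262 0.03151007 0.145     ] [0.57346392 0.03151365 0.145004  ]
```

```bash
python3 -m pendant '[{"translation":[1,-5,0],"twist":[0,0,0],"grip":-1},{"translation":[1,-5,0],"twist":[0,0,0],"grip":-1},{"translation":[0,0,2],"twist":[0,0,0],"grip":-1},{"translation":[0,0,2],"twist":[0,0,0],"grip":-1},{"translation":[0,0,2],"twist":[0,0,0],"grip":-1},{"translation":[0,0,2],"twist":[0,0,0],"grip":-1},{"translation":[0,0,2],"twist":[0,0,0],"grip":-1},{"translation":[0,0,0],"twist":[0,0,0],"grip":-1},{"translation":[0,0,0],"twist":[0,0,0],"grip":-1},{"translation":[0,0,0],"twist":[0,0,0],"grip":-1}]' 20; python3 - <<'E'
from h import *
st()
E
```

```text
t: 8.35
tool_pos: [0.5691, 0.2118, 0.1226]
orientation: [-3.113, -0.372, -0.009]
force: [0.3, 0.2, 2.4]
opening: 0.0002
8.35 [0.5691 0.2118 0.1226] [0.32 0.19 2.45] 0.0002 [[0.97, 0.24, 0.01], [0.24, -0.97, -0.01]]
```

```bash
python3 -m pendant '[{"translation":[0,0,1],"twist":[0,0,0],"grip":-1},{"translation":[0,0,1],"twist":[0,0,0],"grip":-1},{"translation":[0,0,1],"twist":[0,0,0],"grip":-1},{"translation":[0,0,1],"twist":[0,0,0],"grip":-1},{"translation":[0,0,0],"twist":[0,0,0],"grip":-1},{"translation":[0,0,0],"twist":[0,0,0],"grip":-1},{"translation":[0,0,0],"twist":[0,0,0],"grip":-1},{"translation":[0,0,0],"twist":[0,0,0],"grip":-1},{"translation":[0,0,0],"twist":[0,0,0],"grip":-1},{"translation":[0,0,0],"twist":[0,0,0],"grip":-1}]' 20; python3 - <<'E'
from h import *
st();print(to([.588,.084,.12]))
E
```

```text
t: 9.35
tool_pos: [0.57, 0.212, 0.1199]
orientation: [-3.113, -0.372, -0.012]
force: [-0.4, -0.9, 4.2]
opening: 0.0005
9.35 [0.57   0.212  0.1199] [-0.39 -0.91  4.19] 0.0005 [[0.97, 0.24, 0.01], [0.24, -0.97, -0.01]]
[-12.7 128.6  -1. ]
```

4.2 N and 5 mm down, the same as for the tall tube. On to the short tube.

```bash
python3 -m pendant '[{"translation":[0,0,-10],"twist":[0,0,0],"grip":-1},{"translation":[0,0,-20],"twist":[0,0,0],"grip":-1},{"translation":[0,0,-20],"twist":[0,0,0],"grip":-1},{"translation":[-2,20,0],"twist":[0,0,0],"grip":-1},{"translation":[-3,35,0],"twist":[0,0,0],"grip":-1},{"translation":[-3,35,0],"twist":[0,0,0],"grip":-1},{"translation":[-3,25,0],"twist":[0,0,0],"grip":-1},{"translation":[-1,10,0],"twist":[0,0,0],"grip":-1},{"translation":[0,0,0],"twist":[0,0,0],"grip":-1},{"translation":[0,0,0],"twist":[0,0,0],"grip":-1}]' 20; python3 - <<'E'
from h import *
st();print(to([.588,.084,.105]));shot('wrist','w5')
E
```

```text
t: 10.35
tool_pos: [0.5856, 0.0845, 0.1712]
orientation: [-3.112, -0.375, -0.004]
force: [0.2, -0.1, -0.1]
opening: 0.0008
10.35 [0.5856 0.0845 0.1712] [ 0.19 -0.06 -0.11] 0.0008 [[0.97, 0.24, 0.0], [0.24, -0.97, -0.01]]
[ 2.   1.5 66.2]
```

View pics/w5.png

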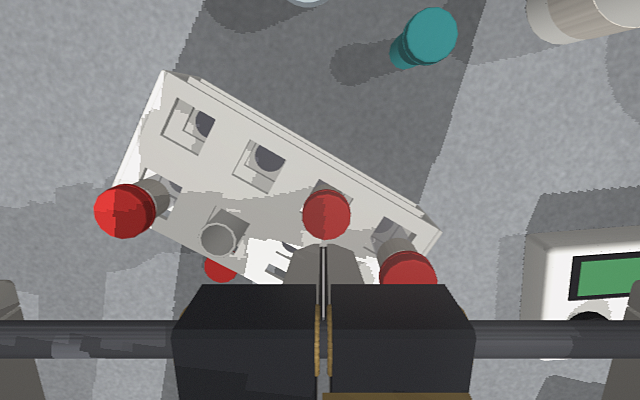

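The short cap top is at (326,215); the tall and middle tubes are up.

```bash
python3 -m pendant '[{"translation":[0.5,-0.5,5],"twist":[0,0,0],"grip":-1},{"translation":[0.5,-0.5,10],"twist":[0,0,0],"grip":-1},{"translation":[0.5,-0.5,12],"twist":[0,0,0],"grip":-1},{"translation":[0.5,-0.5,12],"twist":[0,0,0],"grip":-1},{"translation":[0,-0.5,10],"twist":[0,0,0],"grip":-1},{"translation":[0,-0.5,6],"twist":[0,0,0],"grip":-1},{"translation":[0,0,1],"twist":[0,0,0],"grip":-1},{"translation":[0,0,0],"twist":[0,0,0],"grip":-1},{"translation":[0,0,0],"twist":[0,0,0],"grip":-1},{"translation":[0,0,0],"twist":[0,0,0],"grip":-1}]' 20; python3 - <<'E'
from h import *
st();M=pt('w5',326,215,.105);print(M,pt('w5',326,215),to(M))
E
```

```text
t: 11.4
tool_pos: [0.5851, 0.0929, 0.1082]
orientation: [-3.11, -0.384, 0.001]
force: [0.5, 0.3, -1.0]
opening: 0.0005
11.4 [0.5851 0.0929 0.1082] [ 0.48  0.27 -1.03] 0.0005 [[0.97, 0.24, 0.0], [0.24, -0.97, -0.01]]
[0.58896712 0.08330005 0.105     ] [0.58880831 0.08325975 0.10448822] [ 1.4 10.3  3.1]
```

```bash
python3 -m pendant '[{"translation":[1,4.5,-1],"twist":[0,0,0],"grip":-1},{"translation":[1,4.5,0],"twist":[0,0,0],"grip":-1},{"translation":[0,0,2],"twist":[0,0,0],"grip":-1},{"translation":[0,0,2],"twist":[0,0,0],"grip":-1},{"translation":[0,0,2],"twist":[0,0,0],"grip":-1},{"translation":[0,0,2],"twist":[0,0,0],"grip":-1},{"translation":[0,0,0],"twist":[0,0,0],"grip":-1},{"translation":[0,0,0],"twist":[0,0,0],"grip":-1},{"translation":[0,0,0],"twist":[0,0,0],"grip":-1},{"translation":[0,0,0],"twist":[0,0,0],"grip":-1}]' 20; python3 - <<'E'
from h import *
st()
E
```

```text
t: 12.4
tool_pos: [0.5916, 0.0837, 0.1033]
orientation: [-3.111, -0.383, -0.006]
force: [-0.3, -0.2, 1.9]
opening: 0.0003
12.4 [0.5916 0.0837 0.1033] [-0.33 -0.2   1.95] 0.0003 [[0.97, 0.24, 0.0], [0.24, -0.97, -0.01]]
```

```bash
python3 -m pendant '[{"translation":[0,0,1.2],"twist":[0,0,0],"grip":-1},{"translation":[0,0,1.2],"twist":[0,0,0],"grip":-1},{"translation":[0,0,1.2],"twist":[0,0,0],"grip":-1},{"translation":[0,0,1.2],"twist":[0,0,0],"grip":-1},{"translation":[0,0,0],"twist":[0,0,0],"grip":-1},{"translation":[0,0,0],"twist":[0,0,0],"grip":-1},{"translation":[0,0,0],"twist":[0,0,0],"grip":-1},{"translation":[0,0,0],"twist":[0,0,0],"grip":-1},{"translation":[0,0,0],"twist":[0,0,0],"grip":-1},{"translation":[0,0,0],"twist":[0,0,0],"grip":-1}]' 20; python3 - <<'E'
from h import *
st();shot('wrist','w6')
E
```

```text
t: 13.4
tool_pos: [0.5925, 0.0838, 0.0996]
orientation: [-3.111, -0.383, -0.01]
force: [-1.5, -0.7, 4.1]
opening: 0.0004
13.4 [0.5925 0.0838 0.0996] [-1.53 -0.72  4.07] 0.0004 [[0.97, 0.24, 0.01], [0.24, -0.97, -0.01]]
```

View pics/w6.png

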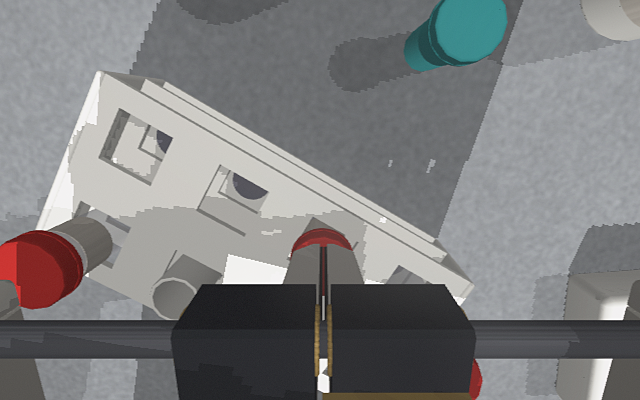

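The fingertip is on the short cap at (322,245), with 4.1 N and 5.4 mm down. I lift clear and travel to the reader.

```bash
python3 -m pendant '[{"translation":[0,0,-10],"twist":[0,0,0],"grip":-1},{"translation":[0,0,-25],"twist":[0,0,0],"grip":-1},{"translation":[0,0,-35],"twist":[0,0,0],"grip":-1},{"translation":[0,0,-25],"twist":[0,0,0],"grip":-1},{"translation":[-10,18,0],"twist":[0,0,0],"grip":-1},{"translation":[-20,36,0],"twist":[0,0,0],"grip":-1},{"translation":[-20,36,0],"twist":[0,0,0],"grip":-1},{"translation":[-20,36,0],"twist":[0,0,0],"grip":-1},{"translation":[-20,36,0],"twist":[0,0,0],"grip":-1},{"translation":[-20,36,0],"twist":[0,0,0],"grip":-1}]' 20
python3 -m pendant '[{"translation":[-12,22,0],"twist":[0,0,0],"grip":-1},{"translation":[-5,8,3],"twist":[0,0,0],"grip":-1},{"translation":[0,0,10],"twist":[0,0,0],"grip":-1},{"translation":[0,0,10],"twist":[0,0,0],"grip":-1},{"translation":[0,0,10],"twist":[0,0,0],"grip":-1},{"translation":[0,0,5],"twist":[0,0,0],"grip":-1},{"translation":[0,0,0],"twist":[0,0,0],"grip":-1},{"translation":[0,0,0],"twist":[0,0,0],"grip":-1},{"translation":[0,0,0],"twist":[0,0,0],"grip":-1},{"translation":[0,0,0],"twist":[0,0,0],"grip":-1}]' 20; python3 - <<'E'
from h import *
st();print(to([.5195,-.183,.068]));shot('wrist','w7')
E
```

```text
t: 14.45
tool_pos: [0.5304, -0.137, 0.1971]
orientation: [-3.107, -0.398, -0.003]
force: [0.1, -0.5, 1.3]
opening: 0.0004
t: 15.45
tool_pos: [0.5198, -0.1693, 0.1543]
orientation: [-3.105, -0.398, 0.001]
force: [0.0, 0.5, 0.2]
opening: 0.0006
15.45 [ 0.5198 -0.1693  0.1543] [0.04 0.48 0.2 ] 0.0006 [[0.97, 0.25, 0.0], [0.25, -0.97, -0.01]]
[-3.8 14.1 86.2]
```

View pics/w7.png

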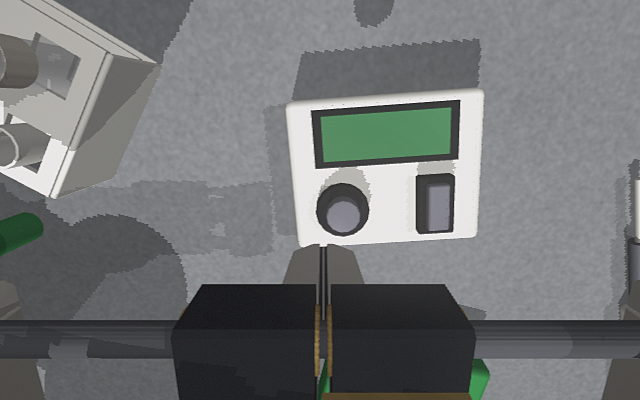

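The round key top is at (343,215) and the bar key at (437,207). I descend to about 20 mm above the key while correcting sideways.

```bash
python3 -m pendant '[{"translation":[-1,4,5],"twist":[0,0,0],"grip":-1},{"translation":[-1,5,10],"twist":[0,0,0],"grip":-1},{"translation":[-1,5,12],"twist":[0,0,0],"grip":-1},{"translation":[0,0,12],"twist":[0,0,0],"grip":-1},{"translation":[0,0,12],"twist":[0,0,0],"grip":-1},{"translation":[0,0,8],"twist":[0,0,0],"grip":-1},{"translation":[0,0,3],"twist":[0,0,0],"grip":-1},{"translation":[0,0,0],"twist":[0,0,0],"grip":-1},{"translation":[0,0,0],"twist":[0,0,0],"grip":-1},{"translation":[0,0,0],"twist":[0,0,0],"grip":-1}]' 20; python3 - <<'E'
from h import *
st();M=pt('w7',343,215,.07);B=pt('w7',437,203,.065);print(M,pt('w7',343,215),to(M),B,pt('w7',437,203),np.linalg.norm((M-B)[:2]))
E
```

```text
t: 16.5
tool_pos: [0.5196, -0.1844, 0.0858]
orientation: [-3.104, -0.396, 0.003]
force: [0.1, -0.6, 0.8]
opening: 0.0004
16.5 [ 0.5196 -0.1844  0.0858] [ 0.1  -0.55  0.82] 0.0004 [[0.97, 0.25, -0.0], [0.25, -0.97, -0.01]]
[ 0.52041132 -0.18369003  0.07      ] [ 0.52017427 -0.18379021  0.06921213] [ 0.9 -0.3 15.8] [ 0.54551463 -0.24881657  0.065     ] [ 0.54538144 -0.24907458  0.06432182] 0.06979714999200842
```

```bash
python3 -m pendant '[{"translation":[0,0,4],"twist":[0,0,0],"grip":-1},{"translation":[0,0,5],"twist":[0,0,0],"grip":-1},{"translation":[0,0,4],"twist":[0,0,0],"grip":-1},{"translation":[0,0,2],"twist":[0,0,0],"grip":-1},{"translation":[0,0,2],"twist":[0,0,0],"grip":-1},{"translation":[0,0,2],"twist":[0,0,0],"grip":-1},{"translation":[0,0,2],"twist":[0,0,0],"grip":-1},{"translation":[0,0,0],"twist":[0,0,0],"grip":-1},{"translation":[0,0,0],"twist":[0,0,0],"grip":-1},{"translation":[0,0,0],"twist":[0,0,0],"grip":-1}]' 20; python3 - <<'E'
from h import *
st()
E
```

```text
t: 17.5
tool_pos: [0.521, -0.1847, 0.0658]
orientation: [-3.106, -0.397, -0.001]
force: [-2.5, -0.2, 4.5]
opening: 0.0006
17.5 [ 0.521  -0.1847  0.0658] [-2.45 -0.15  4.47] 0.0006 [[0.97, 0.25, 0.0], [0.25, -0.97, -0.01]]
```

```bash
python3 -m pendant '[{"translation":[0,0,1.5],"twist":[0,0,0],"grip":-1},{"translation":[0,0,1.5],"twist":[0,0,0],"grip":-1},{"translation":[0,0,1.5],"twist":[0,0,0],"grip":-1},{"translation":[0,0,1.5],"twist":[0,0,0],"grip":-1},{"translation":[0,0,0],"twist":[0,0,0],"grip":-1},{"translation":[0,0,0],"twist":[0,0,0],"grip":-1},{"translation":[0,0,0],"twist":[0,0,0],"grip":-1},{"translation":[0,0,0],"twist":[0,0,0],"grip":-1},{"translation":[0,0,0],"twist":[0,0,0],"grip":-1},{"translation":[0,0,0],"twist":[0,0,0],"grip":-1}]' 20; python3 - <<'E'
from h import *
st()
E
```

```text
t: 18.5
tool_pos: [0.5212, -0.1848, 0.0621]
orientation: [-3.106, -0.397, -0.002]
force: [-3.3, 0.7, 5.5]
opening: 0.0004
18.5 [ 0.5212 -0.1848  0.0621] [-3.28  0.68  5.46] 0.0004 [[0.97, 0.25, 0.0], [0.25, -0.97, -0.01]]
```

About 7 mm down at 5.5 N, consistent with 6 N at full travel. I release, lift clear and look.

```bash
python3 -m pendant '[{"translation":[0,0,-8],"twist":[0,0,0],"grip":-1},{"translation":[0,0,-20],"twist":[0,0,0],"grip":-1},{"translation":[0,0,-30],"twist":[0,0,0],"grip":-1},{"translation":[0,0,-30],"twist":[0,0,0],"grip":-1},{"translation":[0,0,-30],"twist":[0,0,0],"grip":-1},{"translation":[-10,0,-10],"twist":[0,0,0],"grip":-1},{"translation":[-15,0,0],"twist":[0,0,0],"grip":-1},{"translation":[-10,0,0],"twist":[0,0,0],"grip":-1},{"translation":[0,0,0],"twist":[0,0,0],"grip":-1},{"translation":[0,0,0],"twist":[0,0,0],"grip":-1}]' 20; python3 - <<'E'
from h import *
st();shot('wrist','w8');shot('scene','s8')
a=np.load('pics/scene.npz')['p'][140:340,200:520];b=np.load('pics/s8.npz')['p'][140:340,200:520]
cv2.imwrite('pics/cmp.png',cv2.resize(np.vstack([a,b])[:,:,::-1],None,fx=1.5,fy=1.5))
E
```

```text
t: 19.5
tool_pos: [0.4834, -0.1948, 0.1913]
orientation: [-3.104, -0.397, 0.003]
force: [1.5, -0.5, 0.2]
opening: 0.0005
19.5 [ 0.4834 -0.1948  0.1913] [ 1.46 -0.54  0.15] 0.0005 [[0.97, 0.25, -0.0], [0.25, -0.97, -0.01]]
```

View pics/cmp.png

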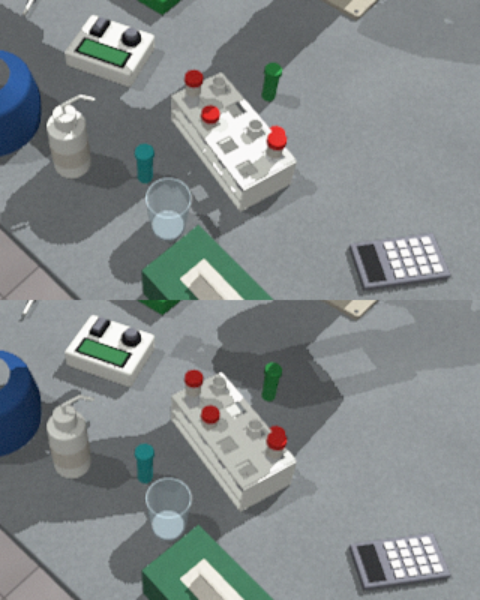

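View pics/w8.png

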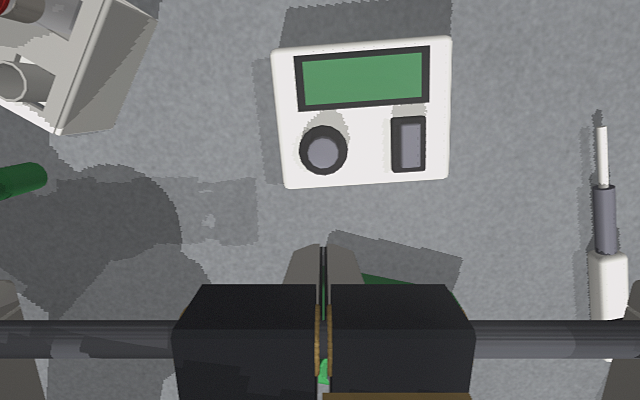

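The before/after scene crops match: the caps are at (194,78), (210,114) and (277,138) in both. Both keys are up at (323,153) and (411,146) in the wrist view, and the arm is clear of everything. I hand in.

```bash
python3 - <<'E'
from h import *
print(pt('w8',323,153)[2],pt('w8',411,143)[2]);robot.close_job()
E
```

```text
0.06894111737334158 0.06435837070584094
the job is handed in; nothing more can be done
```

I pressed the tall, middle and short capped tubes in that order with the shut fingertips, then pressed and released the round key. I handed the job in at about 19.6 s.

| Item | Peak force read | Depth reached |
|---|---|---|
| Tall tube | 4.4 N | about 5 mm |
| Middle tube | 4.2 N | about 5 mm |
| Short tube | 4.1 N | about 5.4 mm |
| Round key | 5.5 N | about 7 mm |

Depths come from the tool height at contact. I read force only at the end of each one-second move, with about 1 N of noise.

**Last checks:**
- **Tubes:** before and after pictures show the three capped tubes and the two open tubes unchanged.
- **Bystanders:** the wash bottle, beaker and calculator also look unchanged. I did not compare the pipette or the loose red cap closely before and after.
- **Keys:** both are up; the round key top reads 68.9 mm and the bar key 64.4 mm.
- **Robot:** it is clear of everything, about 19 cm above the bench.

**Disagreement:** the top camera put the tubes and key about 4 to 7 mm away from where the wrist camera did. I used the wrist camera, and contact on each cap and the key came at about the expected height. No check failed.

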